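# Load a printed USB stick and hold the curing arm at its mark

## Robot

A 7-joint arm with a two-finger parallel gripper is mounted at the origin on a cart in front of the work surface, level with it; the furniture and walls round the work are solid. World frame = base frame: x ahead of the robot, y to its left, z up, the work surface at z = 0. Lengths are in m, angles in rad, forces in N, time in s.
With the tool pointing down it reaches from about 0.425 to 0.875 m from the base axis. Payload 8.4 kg.
Tool frame: the origin (TCP) lies midway between the tips of the shut fingers; the grasp point (between the pads) lies 19 mm behind it; z points along the fingers, x is the direction in which the jaws open and shut, and the axes are right-handed (so a half turn about z gives the same grasp; the last joint's range is limited). The gripper opens to 85 mm and grips with 20 to 120 N. Pads are 22 mm wide; open, the fingers measure 114 mm over their backs; the gripper's body (76 mm by 85 mm) begins 54 mm behind the grasp point. The pads swing forward as they close: fully open they stand 13 mm farther back than shut.
Start: joints at [-1.381, 0.333, 0.04, 1.465, -0.013, 1.343, -0.059], TCP at [0.185, 0.623, 0.231] pointing down, gripper open.
Joint ranges: [-2.58, 2.58], [-0.38, 2.09], [-1.3, 1.39], [0.25, 2.4], [-1.5, 4.64], [0.08, 2.09], [-2.65, 2.65]. Speed limits (rad/s): [2.22, 2.22, 2.79, 2.79, 3.14, 3.14, 3.14].

## Interface

Orientations are given as a rotation vector (axis times angle).
In Python, from rig import bot, cams gives the robot as it stands.
- The arm moves only by the shell command python3 -m inch 'ROWS'. ROWS is a JSON object of lists of equal length, an entry for each row: "xyz": the shift along the tool's x, y, z in mm, a list of three; "delta_rot": the turn, a rotation vector about the tool's x, y, z in degrees, a list of three; "jaw": the finger opening in mm, from 0 to 85.4. In form: {"xyz": [[x, y, z], ...], "delta_rot": [[rx, ry, rz], ...], "jaw": [jaw, ...]}. A call has 1 to 12 rows; each row shifts and turns the commanded pose from where the row before left it, along the tool's axes as they then stand; what a row does not reach is not made up. A row lasts 1/8 s, in which the tool goes at most 62.5 mm and 10.7 degrees, less where a joint would pass 70% of its speed; a pose out of reach is approached as far as the arm can. A call with a gripper value outside its range is refused whole. The fingers move at their own pace and stop on an object; the grip force is fixed at half the most. Time passes only in rows, so rows that do not move let the fingers close. It gives the time, the measured TCP pose, the force and the opening at its end, in the units of the state.
- bot.read_state(): the state, without advancing time (a new reading comes with each control period).
- cams.read_camera(name): name is "side" or "top"; returns a dict with "image" (420x560x3 uint8, blue, green, red), "range_z" (420x560 float32, m along the optical axis (not along the pixel's ray), 0 where there is no reading), "fx", "fy", "cx", "cy" (pixels), "eye" and "attitude" of the camera in the world. Camera axes: x right, y down, z forward; pixel columns grow to the right and rows downward; lengths in m; the calibration is good to about 2 mm. A picture is of the moment at which its call begins.
- bot.job_done(): hands the job in, once; it reports no verdict.
The state is a dict: "time": time; "qpos": joint angles; "dq": joint speeds; "tau": joint torques, N m; "tool_pos": TCP position; "orientation": TCP orientation; "ft_force": force on the tool from outside, world axes, zero at the start; "torque": the same for the moment, N m; "width": finger opening in m.
Only numpy, scipy, OpenCV 4.12 (cv2) and the standard library are available. Lean on these libraries where they do the work, as an engineer would, in place of code of your own. Each camera call takes 0.05 s, during which the arm holds its last target.

## Task

Cure the freshly printed USB stick: drop it into the open metal tray on the telescoping arm of the curing station, while the arm is still locked at home, and let go of it. Then pinch the arm's upright grip so that the lock button in its side is squeezed in, and run the arm out until its pointer stands at the longest line of the scale, which puts the tray under the lamp. A spring pulls the arm back, so finish while still holding the grip, button squeezed in, at that line; leave the things lying around where they are.

Things in the scene. Friction and masses are not known exactly. Their poses are not given: they have to be found in the camera images.
- stick_center (a point): Centre of the body of a memory stick lying flat and loose on the bench, left of the curing station: body 18 x 40 x 8 mm, metal plug 12 mm wide, 4.5 mm thick, sticking out 13 mm at one short end. x across the 18 mm (pinch there), y along the 40 mm, away from the plug; z up; 4 mm above the bench; 16 to 28 g. Behind it a tall machine (0.69 m high) starts at world x = 0.57: keep the wrist clear.
- cure_station: Curing station, fixed to the bench, elsewhere and turned otherwise each time: grey base plate 385 x 120 x 10 mm, a grey square sleeve (34 mm wide, top 47 mm up) at the near end from which a telescoping arm runs out, and a lamp housing at the far end. Origin: on the bench under the grip when the arm is home. x: the level way the arm runs out, into the housing; y: left of that; z up.
- lamp_mouth (a point): Centre of the open mouth (100 mm wide, 52 mm high) of the white lamp housing, 165 mm from the station's origin along its x. The housing is 112 mm long, 116 mm wide, its top 113 mm above the bench; the tray runs into it, the grip stays 65 mm outside.
- loading_arm (a joint): How far the telescoping arm is run out from home along the station's x, in m: 0 home and locked, 0.100 when the pointer stands at the longest line, 0.130 end of travel. A return spring pulls it home with 1 N at home and 3.5 N at the longest line, so it stays out only while held.
- grip (a point): Centre, 65 mm above the bench, of the arm's grey upright grip, which moves with the arm: 24 mm along the station's x, 26 mm across (y), from 40 to 88 mm above the bench. Pinch it from above across the station's y; for 60 mm to either side nothing is higher than 47 mm, except a steel catch post (to 72 mm) 27 mm behind its centre, 17 mm to the -y side.
- lock_button (a joint): How far the lock button is squeezed in, in m: 0 out (arm locked), 0.006 fully in. The latch frees the arm beyond about 0.0045. Squeezing it takes 1.7 N at first and 5 N fully in; it springs out again.
- button_face (a point): Centre of the outer face (16 mm wide, 31 mm high) of the black lock button, which stands 8 mm out of the grip's -y side and goes in along the station's +y. Grip and button are 34 mm across with the button out, 28 mm with it in (still 2 mm proud): a pinch across the grip with 10 N or more squeezes it in. Moves with the arm.
- tray (a point): Centre of the inner floor of the open steel tray at the end of the arm, 120 mm beyond the grip along the station's x, moving with it: inside 80 mm along x, 78 mm along y, 21 mm deep; walls 3 mm; floor 23 mm, rim 44 mm above the bench. Axes as the station's.
- pointer (a point): Tip of the thin steel pointer on the arm, on the -y side of the grip just above the white scale bar; level with the grip's centre along the station's x.
- long_line (a point): The longest line on the white scale bar, which is fixed beside the arm on its -y side, top 20 mm above the bench. Lines are 10 mm apart from 0 to 120 mm; the longest is at 100 mm from home, middling ones at 0 and 50 mm. The arm is right when the pointer has the same station x as this line.
- small_dropper_center (a point): Bystander: centre of a small white dropper bottle standing on the bench, 26 mm across and 44 mm high; leave it alone.
- clip_center (a point): Bystander: centre of a small wedge-shaped clip lying on the bench, 28 x 26 x 14 mm; leave it alone.
- tape_roll_center (a point): Bystander: centre of a roll of tape standing on the bench, 55 mm across and 50 mm high; leave it alone.

How it is judged:
On the way, in this order (a step that is already met when the one before it is completed fails the run):
1. the stick lies in the tray, let go of, with the arm still home (x of stick_center in the frame of tray between -0.04 and 0.04 m and y of stick_center in the frame of tray between -0.039 and 0.039 m and z of stick_center in the frame of tray between 0 and 0.016 m and contact force between the fingers and stick below 0.05 N and linear speed of stick below 0.02 m/s and value of joint loading_arm below 0.004 m), for 0.2 s.
2. the lock button is squeezed in and the arm is on its way out (value of joint lock_button above 0.004 m and value of joint loading_arm between 0.008 and 0.09 m), for 0.05 s.
At the end, for the whole second after the job is handed in: The arm stands still with its pointer within 4 mm of the longest line (joint 0.096 to 0.104 m), held by the gripper's fingers on the grip with the lock button squeezed in more than 4 mm, and the stick rests on the tray's floor, inside its walls, untouched (value of joint loading_arm between 0.096 and 0.104 m and velocity of joint loading_arm between -0.01 and 0.01 m/s and value of joint lock_button above 0.004 m and contact force between the fingers and lock_button above 1.5 N and contact force between the fingers and loading_arm above 1.5 N and x of stick_center in the frame of tray between -0.04 and 0.04 m and y of stick_center in the frame of tray between -0.039 and 0.039 m and z of stick_center in the frame of tray between 0 and 0.016 m and contact force between the fingers and stick below 0.05 N and linear speed of stick below 0.02 m/s); the arm keeps its last pose, push and grip.
It fails at once if a bystander (dropper bottle, clip, tape roll) is shifted by more than 20 mm (distance of any of small_dropper_center, clip_center, tape_roll_center from where it was at the start of the episode above 0.02 m).
It also fails if it takes over 61 s, if anything falls off the work surface, if the arm or the gripper's body presses on something with over 40 N, if the wrist force passes 120 N, or if a joint passes its speed limit or range.

## Working session

There is one attempt and no reset: what is moved stays moved. The work goes in short steps, Python scripts to look and compute and a shell command to move; the robot and the scene stay as the last step left them, time stands still between calls to the robot, and variables do not carry over. Pictures are saved under pics/ and viewed, and the job is handed in when it is done.

```bash
ls; mkdir -p pics; cat > h.py <<'E'
import numpy as np, cv2
from rig import bot, cams
from scipy.spatial.transform import Rotation as R
def Rm(a):
    a=np.array(a,float)
    if a.shape==(3,3): return a
    if a.size==3: return R.from_rotvec(a).as_matrix()
    return None
def pt(c,u,v,z=None,d=None):
    r=np.array([(u-c['cx'])/c['fx'],(v-c['cy'])/c['fy'],1.0]); w=Rm(c['attitude'])@r; e=np.array(c['eye'])
    if z is not None: return e+w*(z-e[2])/w[2]
    if d is None: d=c['range_z'][int(v),int(u)]
    return e+w*d
def proj(c,p):
    q=Rm(c['attitude']).T@(np.array(p)-np.array(c['eye']))
    return q[0]/q[2]*c['fx']+c['cx'], q[1]/q[2]*c['fy']+c['cy']
def st():
    s=bot.read_state(); return s
E
python3 - <<'E'
from h import *
import pickle
for n in ('top','side'):
    c=cams.read_camera(n); cv2.imwrite(f'pics/{n}0.png',c['image']); pickle.dump(c,open(f'{n}0.pkl','wb'))
    print(n,c['fx'],c['fy'],c['cx'],c['cy'],c['eye'],c['attitude'])
print(st())
E
```

```text
pics
top 466.3340753184705 466.3340753184705 266.8528218024558 212.69641548897764 [ 0.4000235  -0.08527947  1.18102101] [-2.12726085  2.16489691 -0.1606965 ]
side 386.2407181061574 386.2407181061574 281.6934545195138 205.49076715500132 [0.35891314 0.62805579 0.5968779 ] [-0.37850517  2.68236501 -1.35824152]
{'time': 0.1, 'qpos': array([-1.38119744,  0.33384835,  0.03992807,  1.46616898, -0.01339109,
        1.34331838, -0.05848273]), 'dq': array([ 0.00092822, -0.00288507, -0.00119939, -0.00076241,  0.0006079 ,
        0.00058783, -0.00091425]), 'tau': array([ 3.97508222e-03, -6.60015965e+01,  1.37001447e+00, -4.06477082e+01,
        1.68104586e-02,  8.93897668e-03, -2.96361668e-05]), 'tool_pos': array([0.18506288, 0.62266884, 0.23051252]), 'orientation': array([ 2.51724203e+00,  1.87801373e+00, -1.73457510e-03]), 'ft_force': array([ 0.22955417,  0.55936009, -0.15447056]), 'torque': array([-0.0219892 , -0.03517549,  0.06857654]), 'width': 0.08550849674823852}
```

View pics/top0.png

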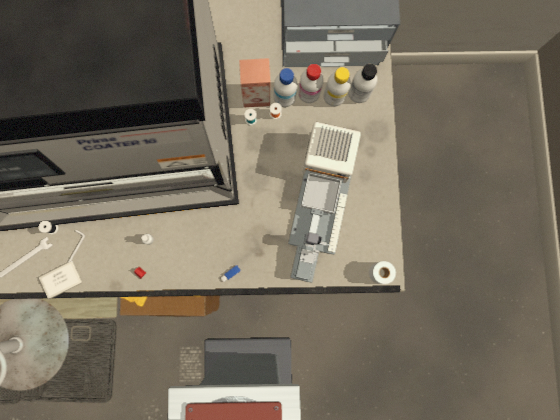

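View pics/side0.png

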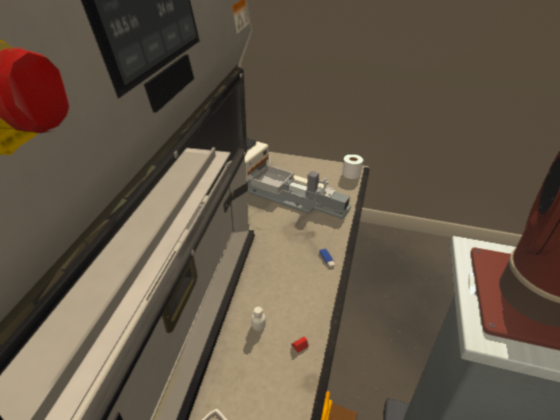

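The top view shows the blue stick at about (231,273), the station from (305,270) to (333,150), the dropper at (147,239), the clip at (140,272) and the tape roll at (384,273). I'll enlarge these areas.

```bash
python3 - <<'E'
from h import *
import pickle
c=pickle.load(open('top0.pkl','rb')); s=pickle.load(open('side0.pkl','rb'))
im=c['image']
cv2.imwrite('pics/t_st.png',cv2.resize(im[120:290,270:370],None,fx=3.5,fy=3.5,interpolation=cv2.INTER_CUBIC))
cv2.imwrite('pics/t_stick.png',cv2.resize(im[250:300,200:265],None,fx=10,fy=10,interpolation=cv2.INTER_CUBIC))
cv2.imwrite('pics/s_st.png',cv2.resize(s['image'][130:280,235:385],None,fx=4,fy=4,interpolation=cv2.INTER_CUBIC))
for p in [(231,273),(240,300),(314,240),(318,190),(333,140),(384,273),(147,239),(280,200)]: print(p,pt(c,*p).round(4))
for p in [(327,257),(313,180),(258,318)]: print(p,pt(s,*p).round(4))
E
```

```text
(231, 273) [0.4232 0.0024 0.0087]
(240, 300) [ 0.3228  0.0318 -0.9031]
(314, 240) [ 0.495  -0.1989  0.0889]
(318, 190) [ 0.6265 -0.2195  0.0267]
(333, 140) [ 0.7331 -0.2509  0.1016]
(384, 273) [ 0.4165 -0.3788  0.0101]
(147, 239) [0.5088 0.2051 0.0415]
(280, 200) [ 6.074e-01 -1.241e-01 -6.000e-04]
(327, 257) [0.4215 0.0096 0.0071]
(313, 180) [ 0.4974 -0.1815  0.0752]
(258, 318) [0.5096 0.2189 0.0272]
```

View pics/t_st.png

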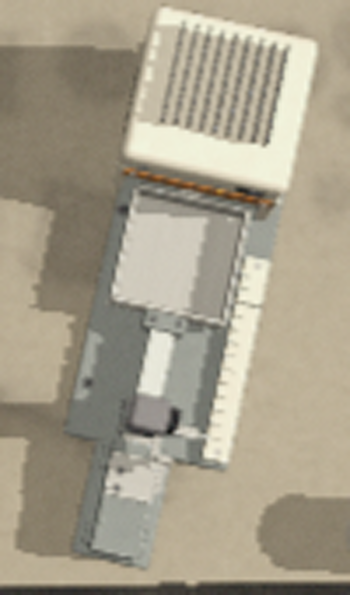

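View pics/t_stick.png

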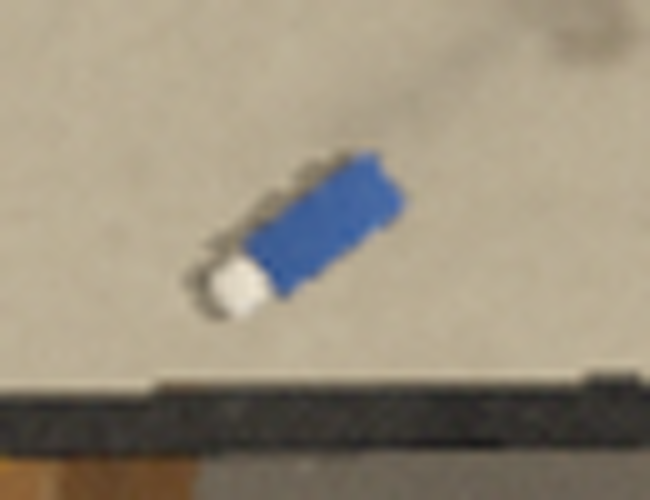

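View pics/s_st.png

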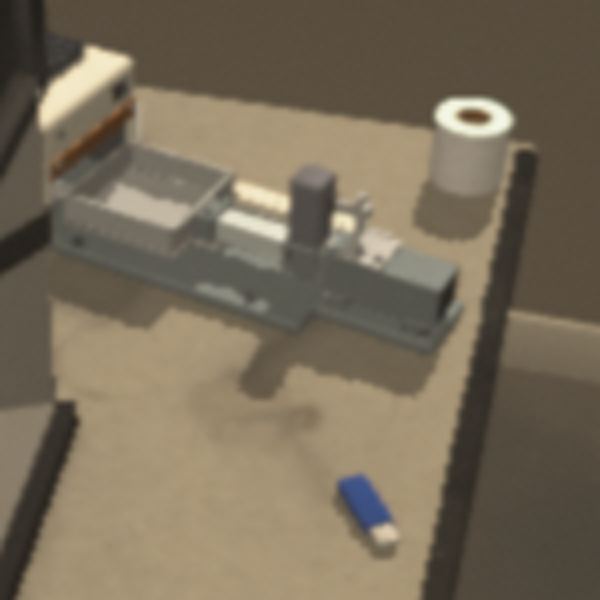

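```bash
cat > fit.py <<'E'
from h import *
import pickle
from scipy.optimize import least_squares
c=pickle.load(open('top0.pkl','rb')); s=pickle.load(open('side0.pkl','rb'))
def o(p): return ((p[0]+.5)/3.5-.5+270,(p[1]+.5)/3.5-.5+120)
def os_(p): return ((p[0]+.5)/4-.5+235,(p[1]+.5)/4-.5+130)
corr=[((.163,.042,.044),(136,187)),((.163,-.042,.044),(252,210)),((.077,-.042,.044),(222,326)),((.077,.042,.044),(112,297)),((0,0,.088),(151,413)),
]
corrs=[((0,0,.088),(313,176)),((.077,.042,.044),(175,247)),((.163,.042,.044),(55,204))]
def W(q,p): 
    ca,sa=np.cos(q[2]),np.sin(q[2]); return np.array([q[0]+ca*p[0]-sa*p[1],q[1]+sa*p[0]+ca*p[1],p[2]])
def res(q,full=True):
    r=[]
    for p,u in corr: r+=list(np.array(proj(c,W(q,p)))-o(u))
    if full:
      for p,u in corrs: r+=list(np.array(proj(s,W(q,p)))-os_(u))
    return np.array(r)
if __name__=='__main__':
    for f in (False,True):
        L=least_squares(res,[.5,-.2,-.15],args=(f,)); print(f,L.x.round(4),L.fun.reshape(-1,2).round(1).tolist())
    q=least_squares(res,[.5,-.2,-.15],args=(False,)).x
    im=cv2.resize(c['image'][120:290,270:370],None,fx=3.5*1.7,fy=3.5,interpolation=cv2.INTER_CUBIC) if 0 else cv2.resize(c['image'][120:290,270:370],None,fx=3.5,fy=3.5,interpolation=cv2.INTER_CUBIC)
    base=im.copy()
    def P(p):
        u=proj(c,W(q,p)); return (int(round((u[0]-270+.5)*3.5-.5)),int(round((u[1]-120+.5)*3.5-.5)))
    def box(x0,x1,y0,y1,z,col):
        cv2.polylines(im,[np.array([P((x0,y0,z)),P((x1,y0,z)),P((x1,y1,z)),P((x0,y1,z))])],True,col,1)
    box(.077,.163,-.042,.042,.044,(0,0,255)); box(-.012,.012,-.013,.013,.088,(0,255,0)); box(.165,.277,-.058,.058,.113,(255,0,0))
    cv2.imwrite('pics/fit.png',np.hstack([base,im]))
    # stick
    hsv=cv2.cvtColor(c['image'],cv2.COLOR_BGR2HSV); m=cv2.inRange(hsv,(100,120,60),(125,255,255)); m[:255]=0;m[295:]=0;m[:,:205]=0;m[:,260:]=0
    v,u=np.nonzero(m); P3=np.array([pt(c,a,b,z=.008)[:2] for a,b in zip(u,v)]).astype(np.float32)
    print(len(u),cv2.minAreaRect(P3),P3.mean(0))
    print('plug',pt(c,223.6,278.3,z=.006))
    print('axis',np.linalg.eigh(np.cov(P3.T)))
    hs=cv2.cvtColor(s['image'],cv2.COLOR_BGR2HSV); m=cv2.inRange(hs,(100,120,60),(125,255,255)); m[:240]=0;m[275:]=0;m[:,:310]=0;m[:,345:]=0
    v,u=np.nonzero(m); P3=np.array([pt(s,a,b,z=.006)[:2] for a,b in zip(u,v)]).astype(np.float32); print('side',len(u),P3.mean(0),cv2.minAreaRect(P3))
    print('tray',W(q,(.12,0,.023)))
E
python3 fit.py
```

```text
False [ 0.5007 -0.1957 -0.251 ] [[0.1, -1.0], [-0.2, 0.1], [1.1, 0.2], [-0.7, 0.7], [-0.3, 0.0]]
True [ 0.5006 -0.1944 -0.2406] [[-1.2, -0.9], [-1.3, -0.2], [0.3, -0.0], [-1.6, 0.8], [-0.8, 0.1], [0.2, -0.8], [-0.3, -4.6], [1.8, -2.9]]
85 ((0.42568591237068176, -8.70823860168457e-05), (0.013990395702421665, 0.03566942363977432), 35.84318542480469) [ 4.2567009e-01 -8.0967606e-05]
plug [0.41047992 0.02112651 0.006     ]
axis EighResult(eigenvalues=array([1.75816553e-05, 1.10685028e-04]), eigenvectors=array([[-0.81521285, -0.57916148],
       [-0.57916148,  0.81521285]]))
side 61 [0.4260213  0.00240484] ((0.4262160062789917, 0.002171063795685768), (0.0125203225761652, 0.032389141619205475), 35.9426383972168)
tray [ 0.61695457 -0.22547313  0.023     ]
```

View pics/fit.png

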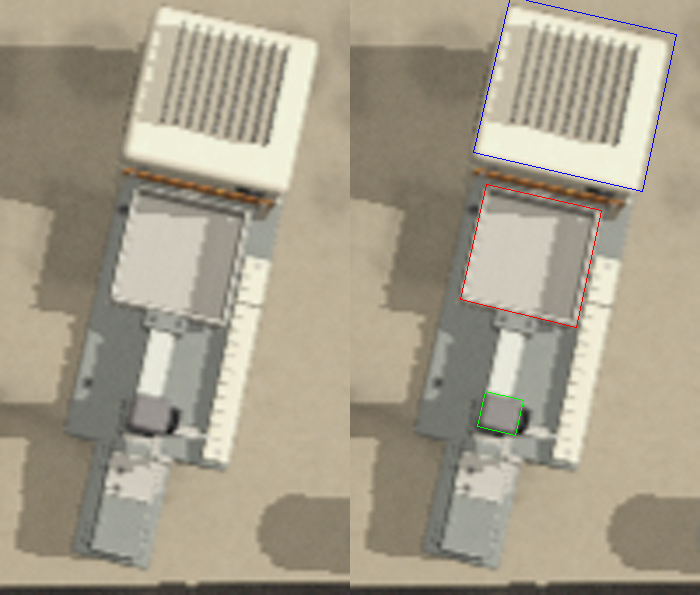

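The station fit is consistent: origin (0.5005, -0.195), yaw about -0.245. The stick is at about (0.426, 0.001) in both cameras, and the jaw angle needed is about 35.5°. Next is a helper to convert targets into tool axes.

```bash
cat > go.py <<'E'
import sys
from h import *
s=st(); Rt=Rm(s['orientation']); p=s['tool_pos']
print('t',round(s['time'],2),'pos',p.round(4),'z',Rt[:,2].round(3),'jawang',np.degrees(np.arctan2(Rt[1,0],Rt[0,0])).round(2),'w',round(s['width'],4),'F',s['ft_force'].round(1),'q',s['qpos'].round(2))
a=[float(v) for v in sys.argv[1:]]
for i in range(0,len(a),4):
    ang=np.radians(a[i+3]); x=np.array([np.cos(ang),np.sin(ang),0]); G=np.column_stack([x,np.cross([0,0,-1],x),[0,0,-1]])
    print('shift mm',(Rt.T@(np.array(a[i:i+3])-p)*1e3).round(1),'rot deg',np.degrees(R.from_matrix(Rt.T@G).as_rotvec()).round(2))
    p=np.array(a[i:i+3])   # following shifts in same tool axes Rt (before any turn)
E
python3 go.py .44 .32 .23 73.4  .44 .01 .16 73.4
```

```text
t 0.1 pos [0.1851 0.6227 0.2305] z [-0.    -0.001 -1.   ] jawang 73.45 w 0.0855 F [ 0.2  0.6 -0.2] q [-1.38  0.33  0.04  1.47 -0.01  1.34 -0.06]
shift mm [-217.5  330.6    0.9] rot deg [0.01 0.08 0.05]
shift mm [-297.1   88.3   70.4] rot deg [0.01 0.08 0.05]
```

```bash
python3 -m inch '{"xyz":[[-22,33,0],[-22,33,0],[-22,33,0],[-22,33,0],[-22,33,0],[-22,33,0],[-22,33,0],[-22,33,0],[-22,33,0],[-22,33,0]],"delta_rot":[[0,0,0],[0,0,0],[0,0,0],[0,0,0],[0,0,0],[0,0,0],[0,0,0],[0,0,0],[0,0,0],[0,0,0]],"jaw":[85,85,85,85,85,85,85,85,85,85]}' && python3 go.py .44 .01 .16 73.4
```

```text
time: 1.35
tool_pos: [0.4393, 0.317, 0.2311]
orientation: [2.518, 1.879, -0.001]
ft_force: [0.5, 0.6, -0.9]
width: 0.0852
t 1.35 pos [0.4393 0.317  0.2311] z [-0. -0. -1.] jawang 73.45 w 0.0852 F [ 0.5  0.6 -0.9] q [-0.96  0.11  0.28  1.74 -0.03  1.29  0.6 ]
shift mm [-294.    88.1   71.1] rot deg [-0.02  0.02  0.05]
```

```bash
python3 -m inch '{"xyz":[[-29,9,5],[-29,9,5],[-29,9,5],[-29,9,5],[-29,9,5],[-29,9,5],[-29,9,5],[-29,9,5],[-29,9,5],[-29,9,5],[0,0,0]],"delta_rot":[[0,0,0],[0,0,0],[0,0,0],[0,0,0],[0,0,0],[0,0,0],[0,0,0],[0,0,0],[0,0,0],[0,0,0],[0,0,0]],"jaw":[50,50,50,50,50,50,50,50,50,50,50]}' && python3 go.py .4257 .001 .10 35.4
```

```text
time: 2.72
tool_pos: [0.442, 0.0124, 0.1809]
orientation: [-2.521, -1.874, 0.001]
ft_force: [-0.2, 0.5, 0.4]
width: 0.0502
t 2.73 pos [0.442  0.0124 0.1809] z [-0.001 -0.    -1.   ] jawang 73.24 w 0.0502 F [-0.2  0.5  0.4] q [-0.7  -0.1   0.54  2.03  0.05  1.19  1.1 ]
shift mm [-15.6 -12.2  80.9] rot deg [-4.000e-02  3.000e-02  3.784e+01]
```

```bash
python3 -m inch '{"xyz":[[-5,-4,20],[-5,-4,20],[-6,-4,20],[0,0,10],[0,0,0],[0,0,0],[0,0,0],[0,0,0],[0,0,0],[0,0,0]],"delta_rot":[[0,0,0],[0,0,0],[0,0,0],[0,0,0],[0,0,7.6],[0,0,7.6],[0,0,7.6],[0,0,7.6],[0,0,7.4],[0,0,0]],"jaw":[45,45,45,45,45,45,45,45,45,45]}' && python3 go.py .4257 .001 .05 35.4; python3 - <<'E'
from h import *
for n,b in (('top',(180,230,100,80)),('side',(270,200,110,90))):
    c=cams.read_camera(n); x,y,w,h=b; cv2.imwrite(f'pics/{n}1.png',cv2.resize(c['image'][y:y+h,x:x+w],None,fx=6,fy=6,interpolation=cv2.INTER_CUBIC))
E
```

```text
time: 3.98
tool_pos: [0.4269, 0.0032, 0.1116]
orientation: [2.99, 0.964, 0.001]
ft_force: [0.3, 0.7, 0.1]
width: 0.045
t 3.98 pos [0.4269 0.0032 0.1116] z [ 0.  0. -1.] jawang 35.73 w 0.045 F [0.3 0.7 0.1] q [-0.66 -0.05  0.55  2.15  0.03  1.03  0.49]
shift mm [-2.3  1.1 61.6] rot deg [ 0.01 -0.03  0.33]
```

View pics/side1.png

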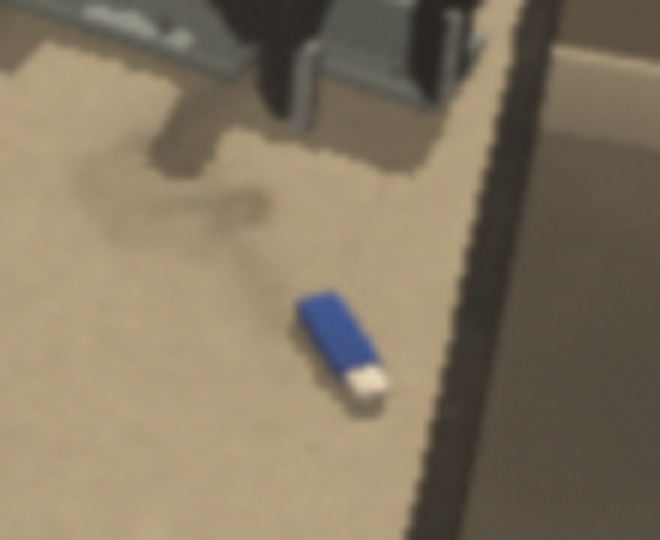

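The side view shows the open fingers above and behind the stick in the picture (stick at crop ~(340,345)), at the right height and yaw. I'll go down.

```bash
python3 -m inch '{"xyz":[[-1,1,20],[-1,0,20],[0,0,20],[0,0,12],[0,0,10],[0,0,0]],"delta_rot":[[0,0,0],[0,0,0],[0,0,0],[0,0,0],[0,0,0],[0,0,0]],"jaw":[45,45,45,45,45,45]}' && python3 go.py .4257 .001 .005 35.4; python3 - <<'E'
from h import *
for n,b in (('top',(180,230,100,80)),('side',(270,200,110,90))):
    c=cams.read_camera(n); x,y,w,h=b; cv2.imwrite(f'pics/{n}2.png',cv2.resize(c['image'][y:y+h,x:x+w],None,fx=6,fy=6,interpolation=cv2.INTER_CUBIC))
E
```

```text
time: 4.82
tool_pos: [0.4251, 0.0006, 0.029]
orientation: [2.99, 0.962, -0.002]
ft_force: [-1.0, -0.2, 0.3]
width: 0.0452
t 4.83 pos [0.4251 0.0006 0.029 ] z [-0.001 -0.    -1.   ] jawang 35.68 w 0.0452 F [-1.  -0.2  0.3] q [-0.64  0.1   0.56  2.23 -0.08  0.83  0.59]
shift mm [ 0.8  0.  24. ] rot deg [-0.01  0.06  0.28]
```

View pics/side2.png

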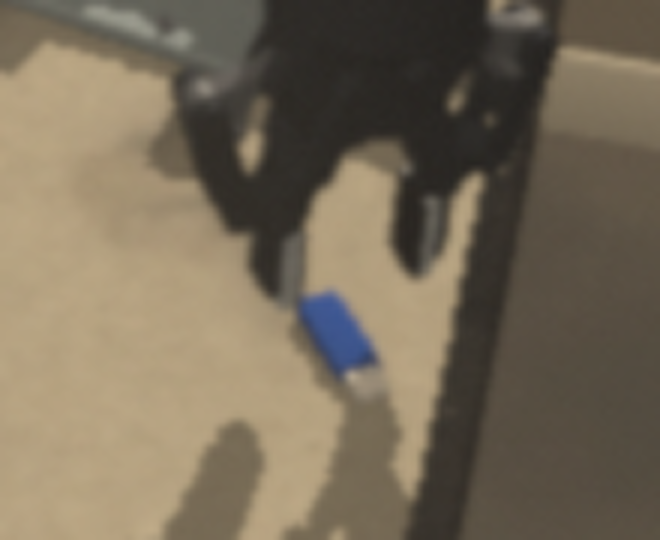

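View pics/top2.png

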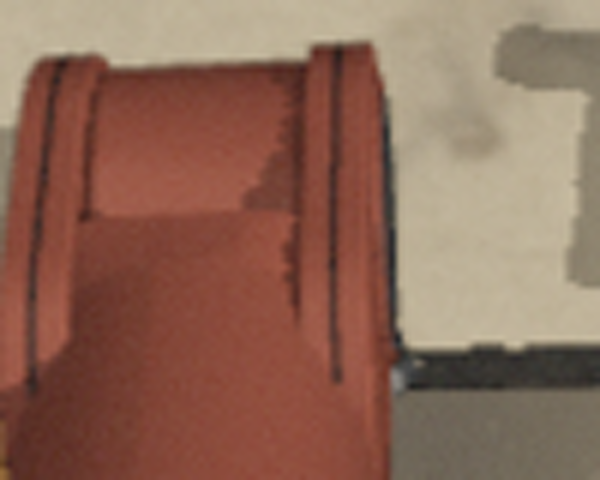

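```bash
python3 - <<'E'
from h import *
import pickle
s=pickle.load(open('side0.pkl','rb'))
for p in [(.4251,.0006,.029),(.4251,.0006,.035),(.4251,.0006,.006),(.4257,.001,.008)]:
    u=proj(s,p); print(p,[(u[0]-270+.5)*6-.5,(u[1]-200+.5)*6-.5])
E
python3 -m inch '{"xyz":[[0,0,10],[0,0,9],[0,0,5],[0,0,0]],"delta_rot":[[0,0,0],[0,0,0],[0,0,0],[0,0,0]],"jaw":[45,45,45,45]}' && python3 go.py .4257 .001 .005 35.4
```

```text
(0.4251, 0.0006, 0.029) [np.float64(344.12073031133355), np.float64(281.8919893999128)]
(0.4251, 0.0006, 0.035) [np.float64(345.5009535876982), np.float64(269.5375693761679)]
(0.4251, 0.0006, 0.006) [np.float64(338.936706970174), np.float64(328.29433811140984)]
(0.4257, 0.001, 0.008) [np.float64(337.570928271247), np.float64(324.7215522687353)]
time: 5.42
tool_pos: [0.4249, 0.0005, 0.0048]
orientation: [2.991, 0.961, -0.002]
ft_force: [0.1, -0.1, -0.2]
width: 0.0449
t 5.42 pos [0.4249 0.0005 0.0048] z [-0.001 -0.001 -1.   ] jawang 35.64 w 0.0449 F [ 0.1 -0.1 -0.2] q [-0.63  0.16  0.56  2.24 -0.12  0.77  0.63]
shift mm [ 0.9  0.  -0.2] rot deg [-0.01  0.07  0.24]
```

```bash
python3 -m inch '{"xyz":[[0,0,0],[0,0,0],[0,0,0],[0,0,0],[0,0,0],[0,0,0],[0,0,0],[0,0,0]],"delta_rot":[[0,0,0],[0,0,0],[0,0,0],[0,0,0],[0,0,0],[0,0,0],[0,0,0],[0,0,0]],"jaw":[30,15,5,5,5,5,5,5]}' && python3 go.py .4257 .001 .12 35.4
```

```text
time: 6.42
tool_pos: [0.4256, 0.0007, 0.0058]
orientation: [-2.991, -0.962, -0.001]
ft_force: [-1.8, -0.8, 6.2]
width: 0.0149
t 6.42 pos [0.4256 0.0007 0.0058] z [ 0.  0. -1.] jawang 35.65 w 0.0149 F [-1.8 -0.8  6.2] q [-0.63  0.16  0.56  2.24 -0.12  0.77  0.63]
shift mm [   0.3   -0.2 -114.2] rot deg [-0.   -0.03  0.25]
```

```bash
python3 -m inch '{"xyz":[[0,0,0],[0,0,0]],"delta_rot":[[0,0,0],[0,0,0]],"jaw":[5,5]}'; python3 - <<'E'
from h import *
for n,b in (('side',(270,200,110,90)),):
    c=cams.read_camera(n); x,y,w,h=b; cv2.imwrite(f'pics/{n}3.png',cv2.resize(c['image'][y:y+h,x:x+w],None,fx=6,fy=6,interpolation=cv2.INTER_CUBIC))
E
```

```text
time: 6.68
tool_pos: [0.4256, 0.0007, 0.0058]
orientation: [-2.991, -0.962, -0.001]
ft_force: [-1.5, 0.3, 5.1]
width: 0.0146
```

View pics/side3.png

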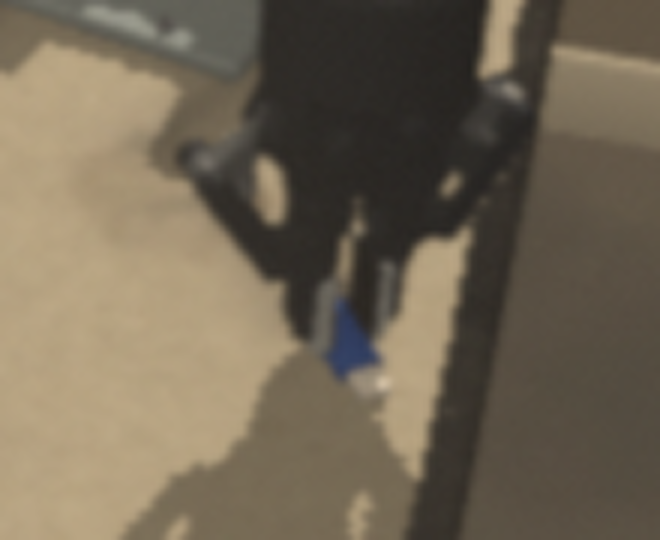

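The stick (blue, crop ~(350,340)) sits between the pads. Opening reads 14.6 mm, probably because the fingers splay at the tips. I'll lift and check.

```bash
python3 -m inch '{"xyz":[[0,0,-3],[0,0,-5],[0,0,-10],[0,0,-15],[0,0,-15],[0,0,-15],[0,0,0]],"delta_rot":[[0,0,0],[0,0,0],[0,0,0],[0,0,0],[0,0,0],[0,0,0],[0,0,0]],"jaw":[5,5,5,5,5,5,5]}'; python3 - <<'E'
from h import *
for n,b in (('side',(270,180,110,90)),):
    c=cams.read_camera(n); x,y,w,h=b; cv2.imwrite(f'pics/{n}4.png',cv2.resize(c['image'][y:y+h,x:x+w],None,fx=6,fy=6,interpolation=cv2.INTER_CUBIC))
E
```

```text
time: 7.6
tool_pos: [0.4263, 0.001, 0.0697]
orientation: [-2.99, -0.962, -0.004]
ft_force: [0.6, 1.0, -1.0]
width: 0.0149
```

View pics/side4.png

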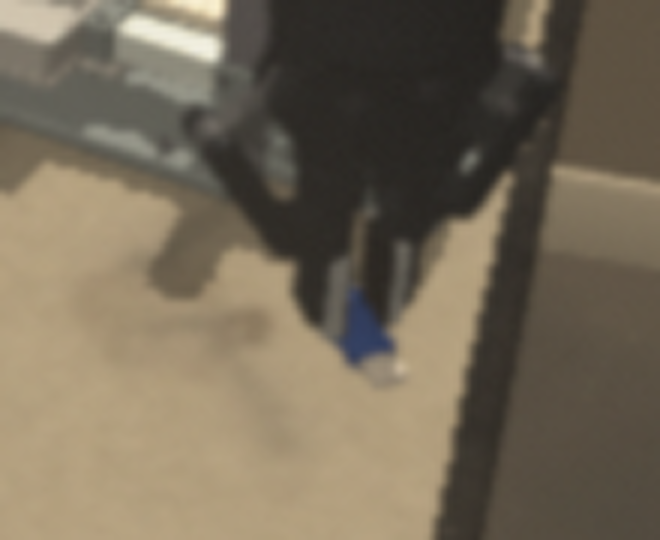

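```bash
python3 -m inch '{"xyz":[[0,0,-10],[0,0,-20],[0,0,-25],[0,0,-25],[0,0,-25],[0,0,-20],[0,0,-5],[0,0,0]],"delta_rot":[[0,0,0],[0,0,0],[0,0,0],[0,0,0],[0,0,0],[0,0,0],[0,0,0],[0,0,0]],"jaw":[5,5,5,5,5,5,5,5]}'; python3 go.py .616 -.224 .2 76
```

```text
time: 8.65
tool_pos: [0.4252, 0.0006, 0.198]
orientation: [2.991, 0.962, -0.001]
ft_force: [-0.8, -0.2, -0.7]
width: 0.0149
t 8.65 pos [0.4252 0.0006 0.198 ] z [-0. -0. -1.] jawang 35.65 w 0.0149 F [-0.8 -0.2 -0.7] q [-0.68 -0.16  0.52  2.04  0.08  1.24  0.44]
shift mm [ 24.1 293.7  -2.1] rot deg [-1.000e-02  2.000e-02 -4.035e+01]
```

```bash
python3 -m inch '{"xyz":[[1,12,0],[2,24,0],[2,30,0],[3,30,0],[3,30,0],[3,30,0],[3,30,0],[3,30,0],[2,30,0],[2,28,0],[0,20,0],[0,0,0]],"delta_rot":[[0,0,0],[0,0,0],[0,0,0],[0,0,0],[0,0,0],[0,0,0],[0,0,0],[0,0,0],[0,0,0],[0,0,0],[0,0,0],[0,0,0]],"jaw":[5,5,5,5,5,5,5,5,5,5,5,5]}'; python3 go.py .616 -.224 .2 76
```

```text
time: 10.15
tool_pos: [0.6159, -0.2265, 0.197]
orientation: [2.99, 0.958, -0.004]
ft_force: [-0.1, -0.6, -0.9]
width: 0.0147
t 10.15 pos [ 0.6159 -0.2265  0.197 ] z [-0.002 -0.002 -1.   ] jawang 35.53 w 0.0147 F [-0.1 -0.6 -0.9] q [-0.27  0.44  0.75  1.52 -0.3   1.3   1.14]
shift mm [ 1.6 -2.  -3. ] rot deg [-3.000e-02  1.700e-01 -4.047e+01]
```

```bash
python3 -m inch '{"xyz":[[0,0,0],[0,0,0],[0,0,0],[0,0,0],[0,0,0],[0,0,0],[0,0,0],[0,0,0]],"delta_rot":[[0,0,-4],[0,0,-7],[0,0,-7],[0,0,-7],[0,0,-7],[0,0,-6],[0,0,-2.3],[0,0,0]],"jaw":[5,5,5,5,5,5,5,5]}'; python3 go.py .616 -.224 .2 76 .616 -.224 .06 76; python3 - <<'E'
from h import *
for n in ('side','top'):
    c=cams.read_camera(n); cv2.imwrite(f'pics/{n}5.png',c['image'])
    if n=='side': cv2.imwrite('pics/s5c.png',cv2.resize(c['image'][90:240,235:385],None,fx=4,fy=4,interpolation=cv2.INTER_CUBIC))
E
```

```text
time: 11.15
tool_pos: [0.6158, -0.2238, 0.1979]
orientation: [-2.476, -1.933, 0.001]
ft_force: [-0.2, -0.1, 0.4]
width: 0.0148
t 11.15 pos [ 0.6158 -0.2238  0.1979] z [-0.001  0.    -1.   ] jawang 75.96 w 0.0148 F [-0.2 -0.1  0.4] q [-0.18  0.41  0.61  1.52 -0.24  1.29  1.79]
shift mm [-0.1  0.2 -2.1] rot deg [-0.04  0.   -0.04]
shift mm [0.0e+00 1.0e-01 1.4e+02] rot deg [-0.04  0.   -0.04]
```

View pics/s5c.png

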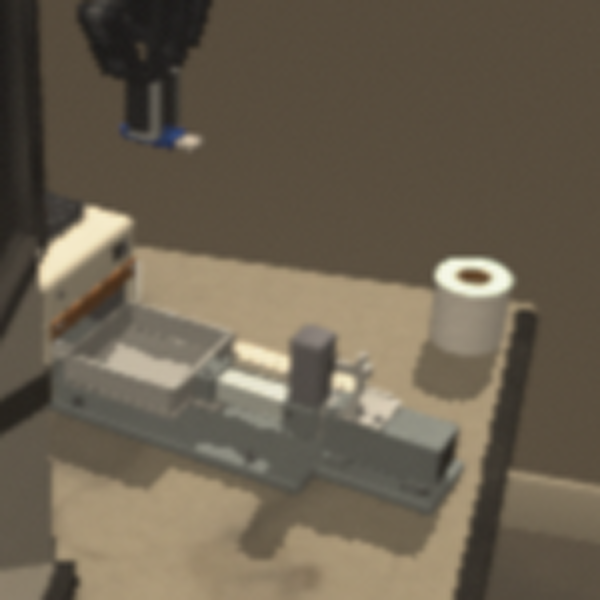

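The stick (~(160,135) in the crop) is still held level above the tray, plug toward the grip. Lowering.

```bash
python3 -m inch '{"xyz":[[0,0,10],[0,0,20],[0,0,25],[0,0,25],[0,0,25],[0,0,15],[0,0,8],[0,0,0]],"delta_rot":[[0,0,0],[0,0,0],[0,0,0],[0,0,0],[0,0,0],[0,0,0],[0,0,0],[0,0,0]],"jaw":[5,5,5,5,5,5,5,5]}'; python3 go.py .616 -.224 .034 76; python3 - <<'E'
from h import *
c=cams.read_camera('side'); cv2.imwrite('pics/s6c.png',cv2.resize(c['image'][110:260,235:385],None,fx=4,fy=4,interpolation=cv2.INTER_CUBIC))
E
```

```text
time: 12.25
tool_pos: [0.6161, -0.2243, 0.07]
orientation: [-2.476, -1.933, 0.001]
ft_force: [0.6, 0.4, 0.0]
width: 0.0146
t 12.25 pos [ 0.6161 -0.2243  0.07  ] z [-0.001 -0.    -1.   ] jawang 75.94 w 0.0146 F [0.6 0.4 0. ] q [-0.15  0.52  0.57  1.65 -0.31  1.07  1.84]
shift mm [ 0.2 -0.1 36. ] rot deg [-0.03  0.01 -0.06]
```

View pics/s6c.png

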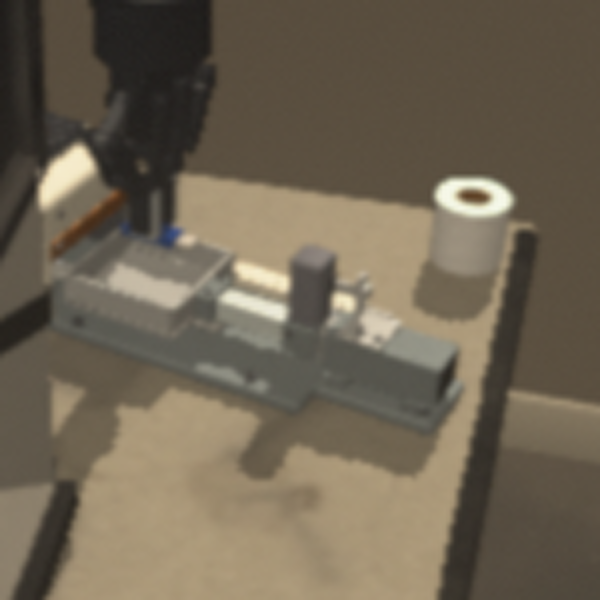

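```bash
python3 -m inch '{"xyz":[[0,0,8],[0,0,10],[0,0,10],[0,0,7],[0,0,0]],"delta_rot":[[0,0,0],[0,0,0],[0,0,0],[0,0,0],[0,0,0]],"jaw":[5,5,5,5,5]}'; python3 go.py .616 -.224 .034 76; python3 - <<'E'
from h import *
c=cams.read_camera('side'); cv2.imwrite('pics/s7c.png',cv2.resize(c['image'][130:230,235:335],None,fx=6,fy=6,interpolation=cv2.INTER_CUBIC))
E
```

```text
time: 12.92
tool_pos: [0.6157, -0.2241, 0.0345]
orientation: [-2.476, -1.932, 0.001]
ft_force: [-0.5, 0.4, 1.5]
width: 0.0146
t 12.93 pos [ 0.6157 -0.2241  0.0345] z [-0.001  0.    -1.   ] jawang 75.95 w 0.0146 F [-0.5  0.4  1.5] q [-0.13  0.56  0.55  1.67 -0.33  1.01  1.86]
shift mm [0.2 0.2 0.5] rot deg [-0.08  0.01 -0.05]
```

View pics/s7c.png

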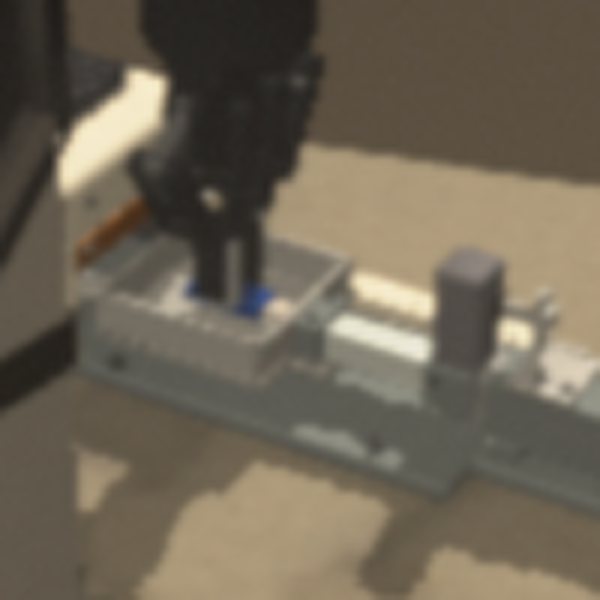

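The stick (~(230,295) in the crop) is inside the tray. Releasing.

```bash
python3 -m inch '{"xyz":[[0,0,0],[0,0,0],[0,0,0],[0,0,0],[0,0,0],[0,0,-5],[0,0,-15],[0,0,-25],[0,0,-30],[0,0,-30],[0,0,-30],[0,0,0]],"delta_rot":[[0,0,0],[0,0,0],[0,0,0],[0,0,0],[0,0,0],[0,0,0],[0,0,0],[0,0,0],[0,0,0],[0,0,0],[0,0,0],[0,0,0]],"jaw":[22,30,34,34,34,34,34,34,34,34,34,34]}'; python3 go.py .49 -.193 .17 76; python3 - <<'E'
from h import *
c=cams.read_camera('side'); cv2.imwrite('pics/s8c.png',cv2.resize(c['image'][130:230,235:335],None,fx=6,fy=6,interpolation=cv2.INTER_CUBIC))
E
```

```text
time: 14.48
tool_pos: [0.6176, -0.2251, 0.1742]
orientation: [2.473, 1.93, 0.006]
ft_force: [-0.5, -0.5, -0.1]
width: 0.0338
t 14.47 pos [ 0.6176 -0.2251  0.1742] z [ 0.005 -0.001 -1.   ] jawang 75.94 w 0.0338 F [-0.5 -0.5 -0.1] q [-0.17  0.42  0.61  1.55 -0.25  1.24  1.8 ]
shift mm [   0.2 -131.7    3.5] rot deg [ 0.32 -0.01 -0.06]
```

View pics/s8c.png

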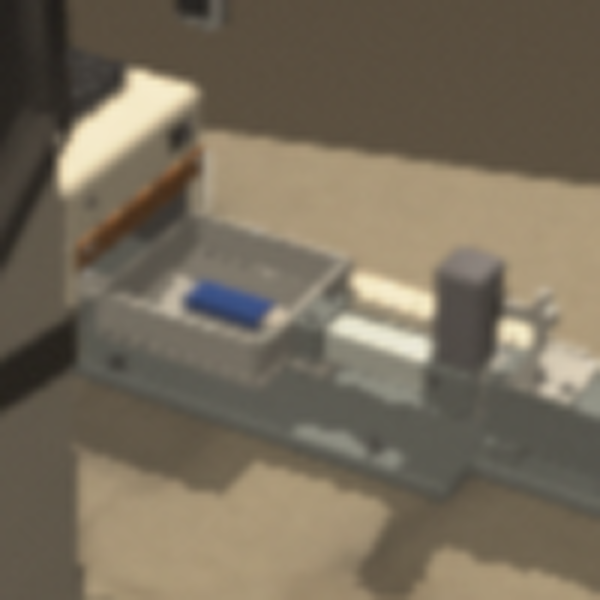

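The stick lies in the tray (~(230,303)). Before pinching I'll refine the grip position using depth.

```bash
python3 - <<'E'
from h import *
import pickle
for n in ('top','side'):
    c=pickle.load(open(n+'0.pkl','rb'))
    d=c['range_z']; v,u=np.nonzero(d>0); r=np.stack([(u-c['cx'])/c['fx'],(v-c['cy'])/c['fy'],np.ones(len(u))],1)*d[v,u][:,None]
    P=r@Rm(c['attitude']).T+np.array(c['eye'])
    q=(.5006,-.195,-.245); ca,sa=np.cos(q[2]),np.sin(q[2]); L=P-[q[0],q[1],0]; L=np.stack([ca*L[:,0]+sa*L[:,1],-sa*L[:,0]+ca*L[:,1],L[:,2]],1)
    m=(abs(L[:,0])<.03)&(abs(L[:,1])<.05)&(L[:,2]>.078)&(L[:,2]<.1); print(n,m.sum(),L[m].min(0).round(4),L[m].max(0).round(4),L[m].mean(0).round(4))
    m=(abs(L[:,0])<.02)&(abs(L[:,1])<.04)&(L[:,2]>.05)&(L[:,2]<.08); print(n,m.sum(),np.median(L[m],0).round(4),L[m].min(0).round(4),L[m].max(0).round(4))
    m=(L[:,0]>.16)&(L[:,0]<.3)&(abs(L[:,1])<.08)&(L[:,2]>.105)&(L[:,2]<.12);print('lamp',m.sum(),L[m].min(0).round(4),L[m].max(0).round(4), cv2.minAreaRect(L[m][:,:2].astype(np.float32)))
    m=(L[:,0]>.06)&(L[:,0]<.18)&(abs(L[:,1])<.06)&(L[:,2]>.038)&(L[:,2]<.05);print('rim',m.sum(),cv2.minAreaRect(L[m][:,:2].astype(np.float32)))
E
```

```text
top 129 [-0.0113 -0.0203  0.0782] [0.0129 0.0134 0.0911] [ 0.0003 -0.0015  0.0857]
top 41 [-0.0083 -0.0091  0.0712] [-0.019  -0.0212  0.0505] [0.0095 0.0136 0.0797]
lamp 351 [ 0.1682 -0.0486  0.105 ] [0.2645 0.0561 0.1177] ((0.21632909774780273, 0.003790978342294693), (0.10434607416391373, 0.09650186449289322), 89.57562255859375)
rim 246 ((0.11696519702672958, 0.007213704288005829), (0.1136232390999794, 0.11081492900848389), 83.9089584350586)
side 73 [-0.0119 -0.0097  0.078 ] [0.0108 0.0165 0.088 ] [-0.0014  0.0044  0.0843]
side 126 [-0.0063  0.012   0.0649] [-0.0196 -0.0114  0.0505] [0.0112 0.0156 0.08  ]
lamp 61 [ 0.1925 -0.0384  0.1058] [0.226  0.0037 0.1126] ((0.20123189687728882, -0.022651877254247665), (0.024294495582580566, 0.0513872466981411), 37.92973709106445)
rim 211 ((0.11843220144510269, -0.002173200249671936), (0.10759653896093369, 0.11090381443500519), 5.158507347106934)
```

```bash
python3 go.py .5003 -.196 .174 76; python3 -m inch '{"xyz":[[0,-8,0],[0,-15,0],[0,-20,0],[0,-20,0],[0,-20,0],[0,-20,0],[0,-12,0],[0,-5,0],[0,0,0],[0,0,0]],"delta_rot":[[0,0,0],[0,0,0],[0,0,0],[0,0,0],[0,0,0],[0,0,0],[0,0,0],[0,0,0],[0,0,0],[0,0,0]],"jaw":[40,50,60,70,80,84,84,84,84,84]}'; python3 go.py .5003 -.196 .12 76 .5003 -.196 .052 76
```

```text
t 14.53 pos [ 0.6169 -0.2247  0.1724] z [ 0.003 -0.001 -1.   ] jawang 75.94 w 0.0339 F [-1.   0.  -1.3] q [-0.17  0.43  0.61  1.55 -0.25  1.24  1.8 ]
shift mm [  -0.5 -120.1   -2. ] rot deg [ 0.17 -0.01 -0.06]
time: 15.78
tool_pos: [0.5002, -0.1952, 0.1703]
orientation: [2.476, 1.933, -0.0]
ft_force: [0.1, -0.3, 0.3]
width: 0.0843
t 15.78 pos [ 0.5002 -0.1952  0.1703] z [ 0. -0. -1.] jawang 75.96 w 0.0843 F [ 0.1 -0.3  0.3] q [-0.28  0.16  0.64  1.85 -0.1   1.17  1.71]
shift mm [-0.8  0.2 50.3] rot deg [ 0.01  0.02 -0.04]
shift mm [ 0. -0. 68.] rot deg [ 0.01  0.02 -0.04]
```

```bash
python3 -m inch '{"xyz":[[-1,0,12],[0,0,18],[0,0,18],[0,0,12],[0,0,0]],"delta_rot":[[0,0,0],[0,0,0],[0,0,0],[0,0,0],[0,0,0]],"jaw":[84,84,84,84,84]}'; python3 go.py .5003 -.196 .052 76;python3 - <<'E'
from h import *
for n,b in (('side',(245,110,130,100)),('top',(250,190,130,100))):
    c=cams.read_camera(n); x,y,w,h=b; cv2.imwrite(f'pics/{n}9.png',cv2.resize(c['image'][y:y+h,x:x+w],None,fx=6,fy=6,interpolation=cv2.INTER_CUBIC))
E
```

```text
time: 16.4
tool_pos: [0.4988, -0.196, 0.1091]
orientation: [-2.475, -1.932, 0.003]
ft_force: [0.4, 0.2, 0.5]
width: 0.0839
t 16.4 pos [ 0.4988 -0.196   0.1091] z [-0.002 -0.    -1.   ] jawang 75.94 w 0.0839 F [0.4 0.2 0.5] q [-0.26  0.23  0.63  1.91 -0.15  1.05  1.76]
shift mm [ 0.4  1.6 57.1] rot deg [-0.13  0.03 -0.06]
```

View pics/side9.png

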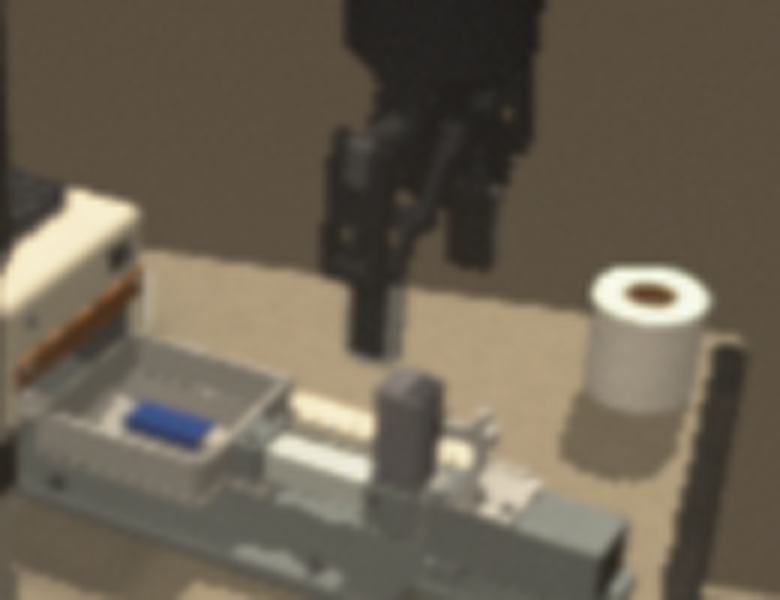

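View pics/top9.png

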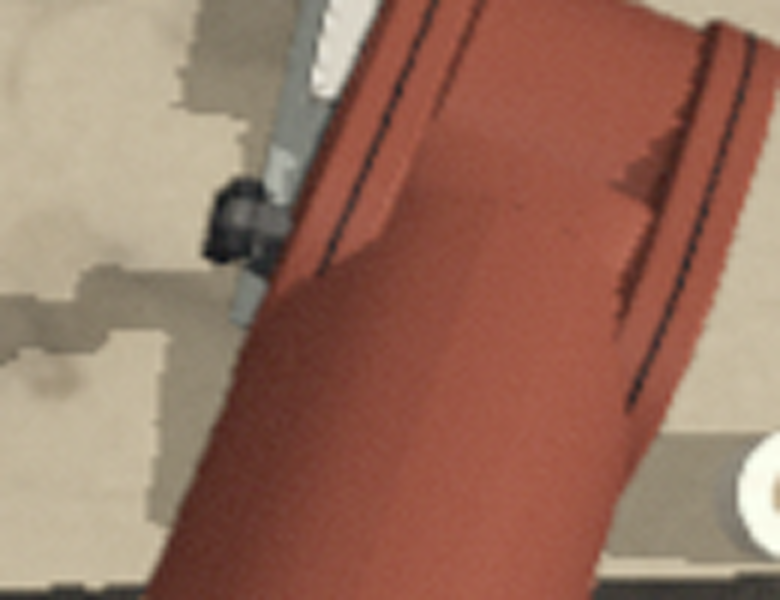

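```bash
python3 - <<'E'
from h import *
import pickle
s=pickle.load(open('side0.pkl','rb'))
p=np.array([.4988,-.196,0]); j=np.array([np.cos(np.radians(76)),np.sin(np.radians(76)),0])
for n,q in dict(near=p+.042*j+[0,0,.122],far=p-.042*j+[0,0,.122],mid=p+[0,0,.122],grip=[.5006,-.195,.088]).items():
    u=proj(s,q); print(n,round((u[0]-245+.5)*6-.5),round((u[1]-110+.5)*6-.5))
E
```

```text
near 376 353
far 465 265
mid 421 308
grip 412 379
```

Predicted tips (376,353) and (465,265) match the picture at about (375,356) and (470,267). Descending over the grip.

```bash
python3 -m inch '{"xyz":[[0,1,10],[0,0.5,15],[0,0,15],[0,0,10],[0,0,6],[0,0,0]],"delta_rot":[[0,0,0],[0,0,0],[0,0,0],[0,0,0],[0,0,0],[0,0,0]],"jaw":[84,84,84,84,84,84]}'; python3 go.py .5003 -.196 .052 76
```

```text
time: 17.25
tool_pos: [0.5008, -0.1965, 0.0539]
orientation: [-2.476, -1.933, 0.001]
ft_force: [-0.3, -0.7, -0.6]
width: 0.0838
t 17.25 pos [ 0.5008 -0.1965  0.0539] z [-0.001 -0.    -1.   ] jawang 75.95 w 0.0838 F [-0.3 -0.7 -0.6] q [-0.23  0.31  0.6   1.96 -0.22  0.94  1.81]
shift mm [ 0.4 -0.6  1.9] rot deg [-0.04  0.02 -0.05]
```

```bash
python3 -m inch '{"xyz":[[0,0,0],[0,0,0],[0,0,0],[0,0,0],[0,0,0],[0,0,0],[0,0,0],[0,0,0],[0,0,0],[0,0,0],[0,0,0],[0,0,0]],"delta_rot":[[0,0,0],[0,0,0],[0,0,0],[0,0,0],[0,0,0],[0,0,0],[0,0,0],[0,0,0],[0,0,0],[0,0,0],[0,0,0],[0,0,0]],"jaw":[70,55,45,40,36,32,28,20,10,10,10,10]}'; python3 go.py .5003 -.196 .052 76;python3 - <<'E'
from h import *
for n,b in (('side',(245,110,130,100)),):
    c=cams.read_camera(n); x,y,w,h=b; cv2.imwrite(f'pics/{n}10.png',cv2.resize(c['image'][y:y+h,x:x+w],None,fx=6,fy=6,interpolation=cv2.INTER_CUBIC))
E
```

```text
time: 18.75
tool_pos: [0.5021, -0.1954, 0.055]
orientation: [2.475, 1.935, 0.003]
ft_force: [-1.1, 4.9, 8.8]
width: 0.0253
t 18.75 pos [ 0.5021 -0.1954  0.055 ] z [ 0.001  0.001 -1.   ] jawang 76.03 w 0.0253 F [-1.1  4.9  8.8] q [-0.23  0.31  0.6   1.95 -0.22  0.94  1.81]
shift mm [-1.  -1.6  3. ] rot deg [ 0.07 -0.07  0.03]
```

View pics/side10.png

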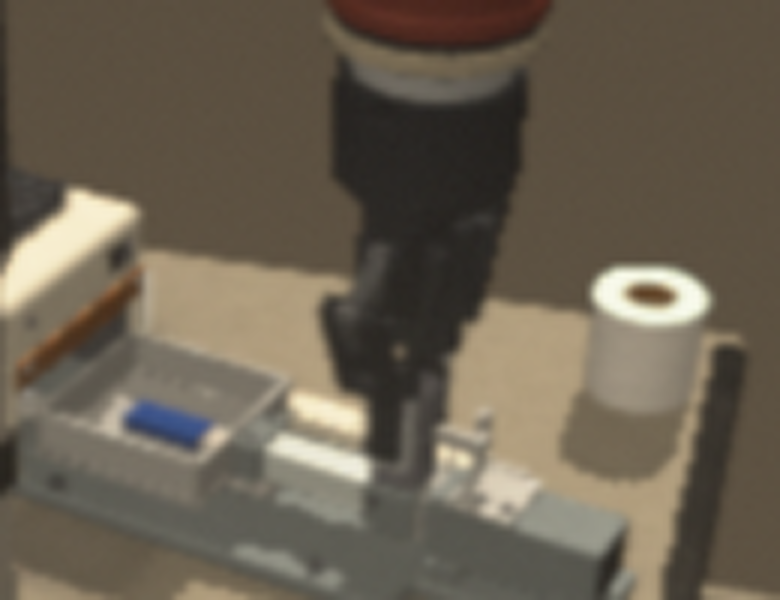

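The fingers hold the grip, with 25.3 mm measured. Allowing the same ~3 mm bias seen with the stick, that is about 28 mm, so the button is in. I'll start running the arm out.

```bash
python3 -m inch '{"xyz":[[0,2,0],[0,3,0],[0,4,0],[0,5,0],[0,5,0],[0,1,0],[0,0,0]],"delta_rot":[[0,0,0],[0,0,0],[0,0,0],[0,0,0],[0,0,0],[0,0,0],[0,0,0]],"jaw":[10,10,10,10,10,10,10]}'; python3 go.py;python3 - <<'E'
from h import *
for n,b in (('side',(245,110,130,100)),):
    c=cams.read_camera(n); x,y,w,h=b; cv2.imwrite(f'pics/{n}11.png',cv2.resize(c['image'][y:y+h,x:x+w],None,fx=6,fy=6,interpolation=cv2.INTER_CUBIC))
E
```

```text
time: 19.68
tool_pos: [0.5216, -0.2003, 0.055]
orientation: [2.475, 1.935, 0.002]
ft_force: [-0.4, 4.3, 8.6]
width: 0.0254
t 19.68 pos [ 0.5216 -0.2003  0.055 ] z [ 0.001  0.001 -1.   ] jawang 76.03 w 0.0254 F [-0.4  4.3  8.6] q [-0.21  0.35  0.6   1.91 -0.24  0.95  1.82]
```

View pics/side11.png

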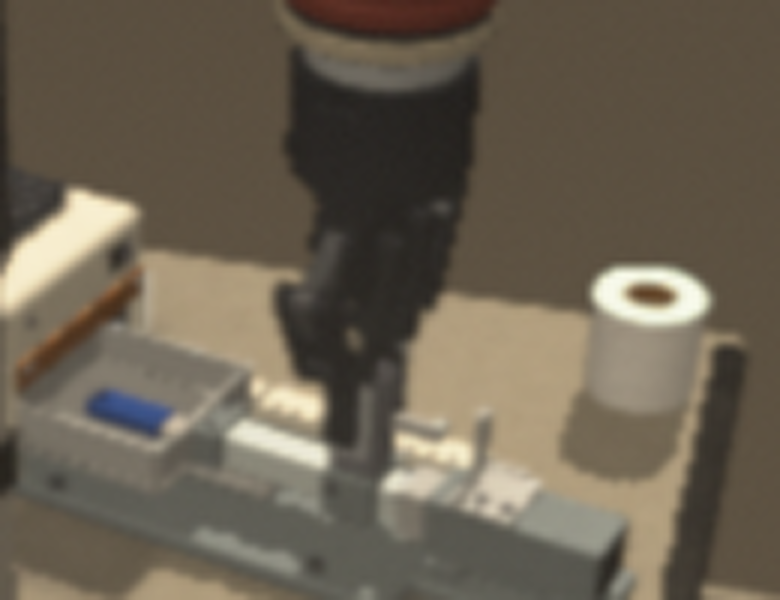

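The arm moves out with the stick lying still in the tray. Continuing.

```bash
python3 -m inch '{"xyz":[[0,3,0],[0,6,0],[0,8,0],[0,10,0],[0,10,0],[0,10,0],[0,9,0],[0,8,0],[0,5,0],[0,3,0],[0,0,0],[0,0,0]],"delta_rot":[[0,0,0],[0,0,0],[0,0,0],[0,0,0],[0,0,0],[0,0,0],[0,0,0],[0,0,0],[0,0,0],[0,0,0],[0,0,0],[0,0,0]],"jaw":[10,10,10,10,10,10,10,10,10,10,10,10]}'; python3 go.py .5991 -.2196 .055 76.03;python3 - <<'E'
from h import *
for n,b in (('side',(245,110,130,100)),('top',(270,150,100,100))):
    c=cams.read_camera(n); x,y,w,h=b; cv2.imwrite(f'pics/{n}12.png',cv2.resize(c['image'][y:y+h,x:x+w],None,fx=6,fy=6,interpolation=cv2.INTER_CUBIC))
E
```

```text
time: 21.22
tool_pos: [0.591, -0.2177, 0.0551]
orientation: [-2.475, -1.935, -0.002]
ft_force: [-1.6, 4.8, 9.5]
width: 0.0253
t 21.23 pos [ 0.591  -0.2177  0.0551] z [ 0.001  0.001 -1.   ] jawang 76.03 w 0.0253 F [-1.6  4.8  9.5] q [-0.16  0.49  0.57  1.73 -0.3   1.02  1.85]
shift mm [0.1 8.3 0.1] rot deg [ 0.03 -0.06 -0.  ]
```

View pics/side12.png

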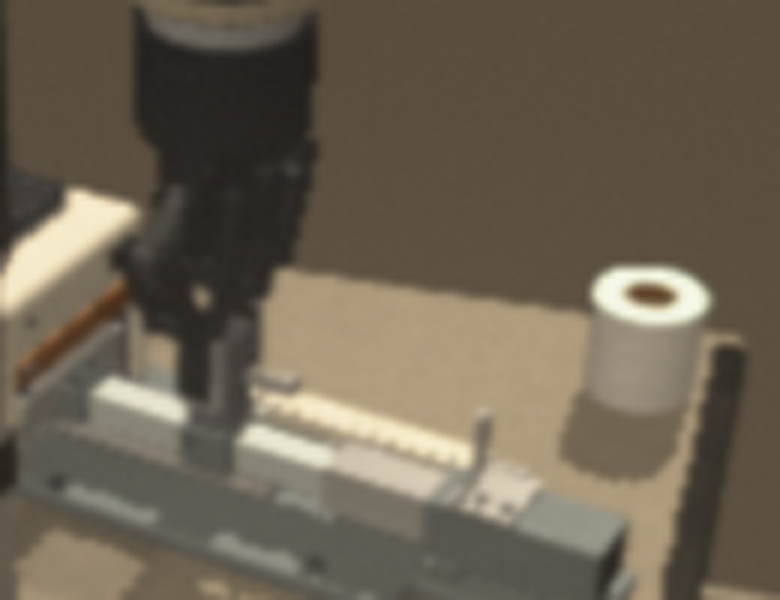

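View pics/top12.png

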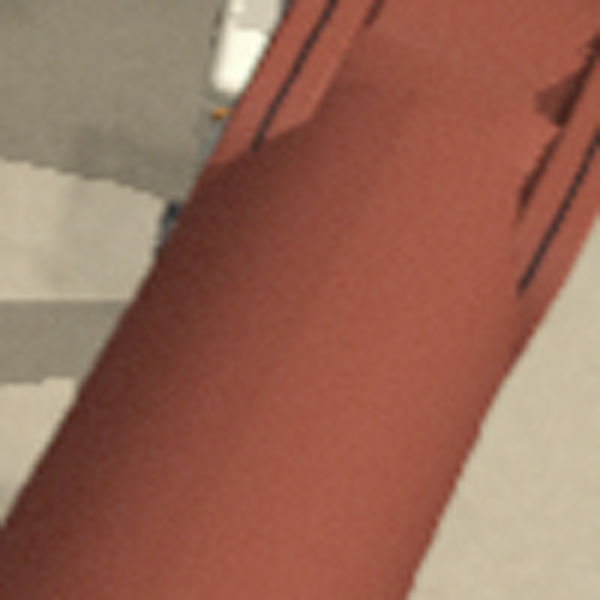

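```bash
python3 -m inch '{"xyz":[[0,2,0],[0,3,0],[0,2,0],[0,1.3,0],[0,0,0],[0,0,0]],"delta_rot":[[0,0,0],[0,0,0],[0,0,0],[0,0,0],[0,0,0],[0,0,0]],"jaw":[10,10,10,10,10,10]}'; python3 go.py .5991 -.2196 .055 76.03;python3 - <<'E'
from h import *
import pickle
c=cams.read_camera('side'); pickle.dump(c,open('side13.pkl','wb')); cv2.imwrite('pics/side13.png',cv2.resize(c['image'][155:225,250:340],None,fx=8,fy=8,interpolation=cv2.INTER_CUBIC))
E
```

```text
time: 22.08
tool_pos: [0.599, -0.2197, 0.0551]
orientation: [-2.475, -1.935, -0.002]
ft_force: [-1.6, 5.4, 9.7]
width: 0.0253
t 22.07 pos [ 0.599  -0.2197  0.0551] z [ 0.001  0.001 -1.   ] jawang 76.03 w 0.0253 F [-1.6  5.4  9.7] q [-0.15  0.5   0.57  1.7  -0.31  1.02  1.85]
shift mm [0.1 0.  0.1] rot deg [ 0.03 -0.06 -0.  ]
```

View pics/side13.png

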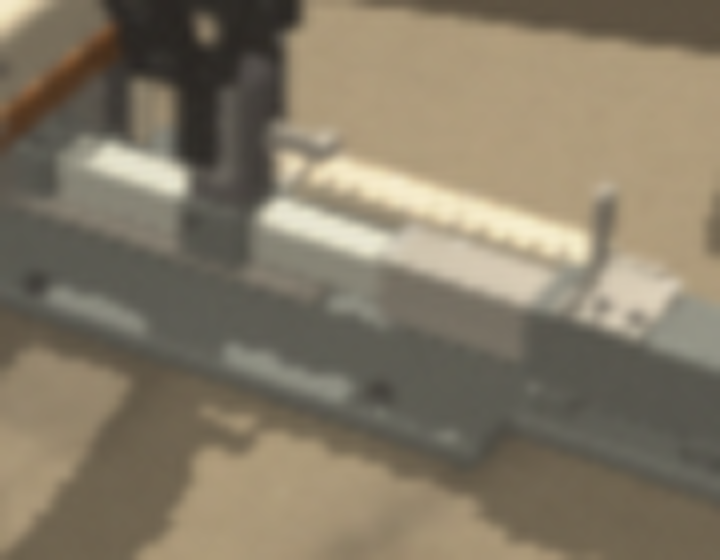

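```bash
python3 - <<'E'
from h import *
from fit import W
import pickle
from scipy.optimize import brentq
s=pickle.load(open('side0.pkl','rb')); c=pickle.load(open('side13.pkl','rb'))
q=(.5006,-.195,-.246)
def X(u,y,z): return brentq(lambda x: proj(s,W(q,(x,y,z)))[0]-u,-.1,.2)
u11=(447.5)/6-.5+245; u13=340.5/8-.5+250
for z in (.06,.066,.072): print('hook',z,X(u11,-.017,z),X(u13,-.017,z),X(u13,-.017,z)-X(u11,-.017,z))
# predicted pixels in crop13
for n,p in dict(gl=(.112,.013,.045),gr=(.088,.013,.045),ptr=(.1,-.04,.021),line0=(0,-.045,.02),line50=(.05,-.045,.02)).items():
    u=proj(s,W(q,p)); print(n,round((u[0]-250+.5)*8),round((u[1]-155+.5)*8))
A=cv2.resize(s['image'][165:215,290:340],None,fx=8,fy=8,interpolation=cv2.INTER_CUBIC)
B=cv2.resize(c['image'][155:205,250:300],None,fx=8,fy=8,interpolation=cv2.INTER_CUBIC)
cv2.imwrite('pics/ab.png',np.hstack([A,B]))
E
```

```text
hook 0.06 -0.010551819534962249 0.06874145386422766 0.0792932733991899
hook 0.066 -0.010082864631396052 0.06894160051491231 0.07902446514630837
hook 0.072 -0.00961390972782977 0.06914174716559758 0.07875565689342735
gl 182 183
gr 245 203
ptr 290 181
line0 555 258
line50 424 217
```

View pics/ab.png

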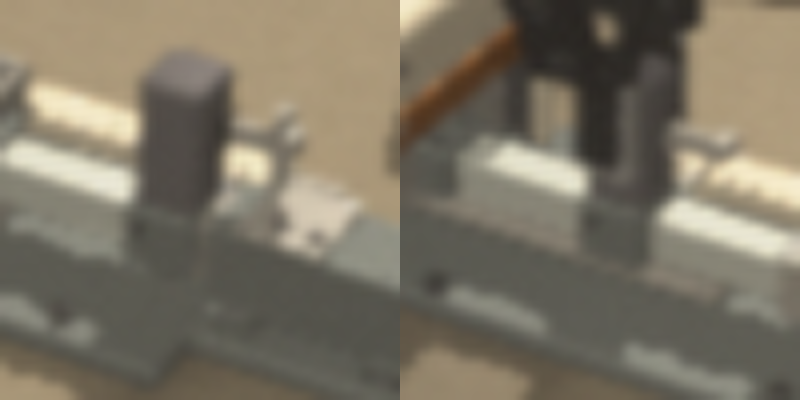

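```bash
python3 - <<'E'
from h import *
from fit import W
import pickle
from scipy.optimize import least_squares
s=pickle.load(open('side0.pkl','rb')); q=(.5006,-.195,-.246)
for f in ('side9','side10','side11'):
    im=cv2.imread(f'pics/{f}.png'); m=cv2.inRange(cv2.cvtColor(im,cv2.COLOR_BGR2HSV),(100,110,50),(130,255,255)); m[:350]=0; m[460:]=0; m[:,300:]=0
    v,u=np.nonzero(m); U=((u.mean()+.5)/6-.5+245,(v.mean()+.5)/6-.5+110)
    L=least_squares(lambda a: np.array(proj(s,W(q,(a[0],a[1],.031))))-U,[.12,0]).x; print(f,len(u),L.round(4))
# hook right tip template matching between side11 and side13 (6x vs raw)
a=cv2.imread('pics/side11.png'); 
c=pickle.load(open('side13.pkl','rb'))['image']; c6=cv2.resize(c[110:210,245:375],None,fx=6,fy=6,interpolation=cv2.INTER_CUBIC)
cv2.imwrite('pics/hk.png',np.hstack([cv2.resize(a[390:470,380:480],None,fx=4,fy=4),cv2.resize(c6[340:420,230:330],None,fx=4,fy=4)]))
E
```

```text
side9 1403 [0.1155 0.0053]
side10 1386 [0.1161 0.0055]
side11 1343 [0.1364 0.0058]
```

View pics/hk.png

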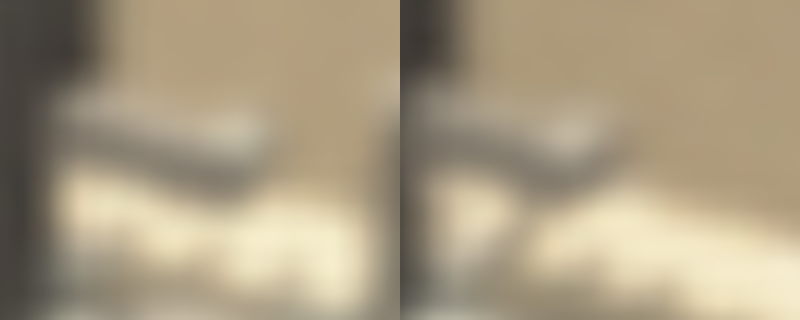

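```bash
python3 - <<'E'
from h import *
from fit import W
import pickle
from scipy.optimize import least_squares
s=pickle.load(open('side0.pkl','rb')); q=(.5006,-.195,-.246)
L=least_squares(lambda a: np.array(proj(s,W(q,(a[0],a[1],.022))))-(287.5,176.1),[.1,0]).x; print('pointer shaft',L)
c=cams.read_camera('side'); a=cv2.absdiff(c['image'],s['image']).max(2); print('dropper/clip diff',a[300:335,245:275].max(),a[335:355,288:312].max(),'tape',a[150:180,340:368].max())
b=st(); print(b['tool_pos'],b['width'],b['ft_force'],abs(b['dq']).max())
E
```

```text
pointer shaft [ 0.09763802 -0.0457459 ]
dropper/clip diff 5 5 tape 6
[ 0.59902434 -0.2197396   0.05511479] 0.024949790381376884 [-1.19623025  4.97718339  9.81687335] 0.0013063240080836195
```

```bash
python3 - <<'E'
from rig import bot
print(bot.job_done())
E
```

```text
the job is handed in; nothing more can be done
None
```

I put the USB stick in the tray while the arm was still locked at home and let go of it. Then I pinched the grip with the button squeezed in, ran the arm out about 100 mm and handed the job in while still holding it there. The run took about 22 s of the 61 s allowed; no verdict was reported.

**Run-out distance:**
- The tool moved 99.9 mm from where the arm was locked.
- The stick and an arm feature tracked in the side camera moved about 100 mm in total, within 1 mm, so I saw no slip in the grip.
- Placing the pointer by image in the station frame gave 97.6 mm. That is about 2 mm lower, but within the calibration error and the 4 mm tolerance.

**Not directly confirmed:**
- I could not see the pointer against the longest line, because the robot's arm blocked the top view and the fingers hid the line from the side.
- I inferred the button was in from the finger opening, which read about 25 mm. The sensor read about 3 mm low on the 18 mm stick, so that is roughly 28 mm, the fully squeezed width. The arm also came free, which it does only with the button in.
- The stick is now inside the lamp housing and out of view. It was lying flat and still in the tray when last seen, 20 mm into the run-out.

**Other checks:** the robot was standing still at the end. The side view shows the dropper, clip and tape roll unchanged from the start. The wrist force was about 11 N while holding.

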